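# Start the tube shaker on the yellow programme

### The job

Start the small tube shaker on its yellow programme, pressing with the closed fingertips and in this order: switch it on by pressing down the raised near half of the black rocker, then push the square yellow key all the way down, where it stays, then push the round green start button fully in and let it spring back. Leave the red and blue keys up, and pick nothing up: the tubes stay in their wells, and the cup, forceps and bottle stay where they are.

Things in the scene. Friction and masses are not known exactly. Their poses are not given: they have to be found in the camera images.
- shaker: White tube shaker fixed to the bench, 185 (x) x 160 (y) mm; origin under its middle at bench height, z up, -x its front, turned roughly to the robot. Grey panel 50 mm high in front: front row at x = -55 mm (rocker y = +46, start y = -46 mm), rear row at x = -2 mm (red, yellow, blue key in any order, y = +46, 0, -46 mm). Behind: block 70 mm high, tubes at x = +57 mm, tops 101 mm.
- rocker (a joint): Angle of the black rocker paddle (26 mm wide in y, 44 mm long in x) about its pivot, across its middle along the shaker's y, 58 mm above the bench. About 0 = off: near (front, -x) half raised, its end 8 mm above the pivot. 0.36 rad = on: near half level, far half raised. No spring: it stays where it is left; 2 to 4 N on the near half turns it.
- rocker_near (a point): Point on the top face of the rocker's near half, 15 mm in front of the pivot, in the middle of its width: press here, straight down; it sinks about 5 mm. Moves with the rocker.
- key_yellow (a joint): Travel of the yellow programme key: 0 = up, 0.006 m = fully down. No spring: it stays down; about 3 N moves it.
- key_yellow_top (a point): Middle of the top face of the square yellow key (24 x 26 mm), 66 mm above the bench when up; still 6 mm clear of its black surround (36 x 40 mm) when down. Moves with the key.
- key_red (a joint): Travel of the red programme key, made as the yellow one (0 = up, 0.006 m = down, stays down). To be left up.
- key_red_top (a point): Middle of the top face of the red key. Moves with the key.
- key_blue (a joint): Travel of the blue programme key, made as the yellow one (0 = up, 0.006 m = down, stays down). To be left up.
- key_blue_top (a point): Middle of the top face of the blue key. Moves with the key.
- start (a joint): Travel of the green start button: 0 = out, 0.006 m = fully in. Springs back when released; 1.5 N begins to move it, 5 N holds it fully in.
- start_top (a point): Middle of the top face of the round green start button (28 mm across), 66 mm above the bench when out. Moves with the button.
- tube_a: Loose blood tube with red cap, 16 x 16 x 81 mm, standing in a shaker well; origin at the middle of its foot, 20 mm above the bench. Leave it.
- tube_b: Loose blood tube with purple cap, the same size, standing in the middle well. Leave it.
- tube_c: Loose blood tube with yellow cap, the same size, standing in a shaker well. Leave it.
- cup: Loose specimen cup with orange lid, 52 x 52 x 56 mm, on the bench to the left of the shaker's panel; origin at the middle of its foot. Leave it.
- tweezers: Loose steel forceps, 126 x 17 x 7 mm, lying on the bench to the right of the shaker; origin at the middle of the underside. Leave them.
- stain: Loose small brown dropper bottle with black cap, 38 x 38 x 110 mm, on the bench behind the shaker; origin at the middle of its foot. Leave it.

How it is judged:
On the way, in this order (a step that is already met when the one before it is completed fails the run):
1. the rocker is switched on (value of joint rocker above 0.29 rad), for 0.1 s.
2. the yellow key is down (value of joint key_yellow above 0.0045 m), for 0.1 s.
3. the start button is pressed in (value of joint start above 0.0045 m), for 0.1 s.
At the end, for the whole second after the job is handed in: Rocker on (over 0.29 of 0.36 rad), yellow key down (over 4.5 of 6 mm), red and blue keys up (under 2 mm), start button, pressed last (over 4.5 of 6 mm), sprung back (under 1.5 mm); tubes within 12 mm and cup, forceps, bottle within 20 mm of where they were (value of joint rocker above 0.29 rad and value of joint key_yellow above 0.0045 m and value of joint each of key_red, key_blue below 0.002 m and value of joint start below 0.0015 m and distance of each of tube_a, tube_b, tube_c from where it was at the start of the episode below 0.012 m and distance of each of cup, tweezers, stain from where it was at the start of the episode below 0.02 m); the robot touches nothing.
It fails at once if the red or the blue key was pressed (value of joint any of key_red, key_blue above 0.003 m).
It fails at once if the yellow key was pressed before the shaker was switched on (value of joint key_yellow above 0.003 m and value of joint rocker below 0.2 rad).
It fails at once if start was pressed before the yellow key was down (value of joint start above 0.003 m and (value of joint key_yellow below 0.003 m or value of joint rocker below 0.2 rad)).
It fails at once if a tube was lifted or knocked (distance of any of tube_a, tube_b, tube_c from where it was at the start of the episode above 0.02 m).
It fails at once if the cup, forceps or bottle was lifted or shifted (distance of any of cup, tweezers, stain from where it was at the start of the episode above 0.03 m).
It also fails if it takes over 38 s, if anything falls off the work surface, if the arm or the gripper's body presses on something with over 40 N, if the wrist force passes 120 N, or if a joint passes its speed limit or range.

### The arm

A 6-joint arm with a two-finger parallel gripper is mounted at the origin on a cart in front of the work surface, level with it; the furniture and walls round the work are solid. World frame = base frame: x ahead of the robot, y to its left, z up, the work surface at z = 0. Lengths are in m, angles in rad, forces in N, time in s.
With the tool pointing down it reaches from about 0.375 to 0.925 m from the base axis. Payload 5.7 kg.
Tool frame: the origin (TCP) lies on the centre line of the jaws, within the pads' length; the fingertips stand 19 mm ahead of it and the grasp point (between the pads) is the TCP; z points along the fingers, y is the line along which they close (so a half turn about z gives the same grasp; the last joint's range is limited). The gripper opens to 88 mm and grips with 3 to 60 N. Pads are 20 mm wide; open, the fingers measure 115 mm over their backs; the gripper's body (75 mm by 178 mm) begins 61 mm behind the grasp point.
Start: joints at [-1.439, 0.359, 1.51, -0, 1.272, -0.115], TCP at [0.147, -0.582, 0.242] pointing down, gripper open.
Joint ranges: [-2.97, 2.97], [-1.01, 2.36], [0.21, 2.38], [-0.96, 4.11], [0.2, 2.71], [-2.98, 2.98]. Speed limits (rad/s): [2.39, 2.39, 3.14, 3.14, 3.14, 3.14].

### API

Orientations are given as a rotation vector (axis times angle).
In Python, from workcell import arm gives the robot as it stands. Calls block until the motion is done:
- arm.reach(position, orientation): joint-space move of the TCP to a pose.
- arm.move_straight(position, rate=0.15, rotation=None): straight line of the TCP; rotation=None keeps the orientation; rate is the mean speed in m/s.
- arm.move_j(angles): joint-space move.
- arm.release() and arm.clamp(grip_force=None): open the fingers fully, or close them until they stop; grip_force is the grip in N (None keeps the last).
- arm.hold(seconds).
- arm.ik(position, orientation): joint angles nearest the present ones, or None.
- arm.read_camera(name): name is "side" or "top"; returns the picture (384x512x3 uint8, red, green, blue); there is no depth.
- arm.camera_model(name): a dict with "fx", "fy", "cx", "cy" (pixels), "R" (3x3) and "t" (3): a world point X has camera coordinates R X + t. Camera axes: x right, y down, z forward; pixel columns grow to the right and rows downward; lengths in m; the calibration is good to about 2 mm. A picture is of the moment at which its call begins. camera_model takes no time and is no camera call.
A pose or a line that the arm cannot do raises arm.PlanningError and nothing moves.
- arm.sign_off(): hands the job in; it is judged then, once.
Trained networks look in the newest picture that a camera, given by its name, has taken for a name from the list of things; names that differ only in an ending like _2 or _b are one class to them, and where a whole thing is asked for, a point or a joint stands for the part that bears it (a point fixed in the world has none). Each returns a list of dicts, best first, with "score" (0 to 1); they miss things now and then, are a little off and sometimes report something else, mostly with a low value. They report only what shows in the picture. A call takes as long as a camera call.
- arm.search_frame(camera, target): "extent" ([left, top, right, bottom] as shares, 0 to 1, of the picture: columns of its width, rows of its height, round what is visible of it).
- arm.masks_of(camera, target): "pixels" (384x512 bool, what is visible of it) and "extent" ([left, top, right, bottom] as shares, 0 to 1, of the picture: columns of its width, rows of its height, round what is visible of it).
- arm.landmark_of(camera, target): "point" ([column, row] as shares, 0 to 1, of the picture: columns of its width, rows of its height: a listed point, or the origin of a listed thing).
Readings, each from a call of its own:
- arm.read_clock(): time.
- arm.read_joints(): joint angles.
- arm.read_qd(): joint speeds.
- arm.read_joint_efforts(): joint torques, N m.
- arm.read_tool_pos(): TCP position.
- arm.read_ee_rot(): TCP orientation.
- arm.read_force(): force on the tool from outside, world axes, zero at the start.
- arm.read_ft_torque(): the same for the moment, N m.
- arm.read_grip_width(): finger opening in m.
- arm.read_gripper_force(): force on a finger pad.
Only numpy, scipy, OpenCV 4.12 (cv2) and the standard library are available. Lean on these libraries where they do the work, as an engineer would, in place of code of your own. Each camera call takes 0.05 s, during which the arm holds its last target. There are 200 camera calls.

## Working session

There is one attempt and no reset: what is moved stays moved. The work goes in short steps, each a Python script; the robot and the scene stay as the last script left them, time stands still between calls to the robot, and variables do not carry over. Pictures are saved under pics/ and viewed, at most 10 in all, crops included, and the job is handed in when it is done.

```bash
mkdir -p pics
cat > h.py <<'E'
import numpy as np, cv2
from workcell import arm
def P(n):
    m=arm.camera_model(n);K=np.array([[m['fx'],0,m['cx']],[0,m['fy'],m['cy']],[0,0,1]])
    return K@np.c_[np.array(m['R']),np.array(m['t'])]
def tri(a,b):
    X=cv2.triangulatePoints(P('side'),P('top'),np.array(a,float).reshape(2,1),np.array(b,float).reshape(2,1));return (X[:3]/X[3]).ravel()
def onz(n,p,z):
    M=P(n);A=np.c_[M[:,0],M[:,1],-np.array([p[0],p[1],1])];return np.linalg.solve(A,-(M[:,2]*z+M[:,3]))[:2]
def save(n,f):
    cv2.imwrite('pics/'+f,cv2.cvtColor(arm.read_camera(n),cv2.COLOR_RGB2BGR))
E
python3 - <<'E'
from h import *
save('side','s0.png');save('top','t0.png')
for k in ['rocker_near','key_yellow_top','key_red_top','key_blue_top','start_top','shaker']:
    r={c:arm.landmark_of(c,k)[:2] for c in('side','top')}
    p={c:[np.array(d['point'])*[512,384] for d in v] for c,v in r.items()}
    print(k,{c:[(np.round(q,1).tolist(),round(d['score'],2)) for q,d in zip(p[c],r[c])] for c in r})
    if p['side'] and p['top']: print(tri(p['side'][0],p['top'][0]).round(4))
    if p['top']: print('top onz .066',onz('top',p['top'][0],.066).round(4))
print(arm.read_clock(),arm.read_ee_rot())
E
```

```text
rocker_near {'side': [([233.2, 179.8], 0.52)], 'top': [([256.6, 215.1], 0.71), ([286.3, 202.3], 0.55)]}
[ 0.5296 -0.2648  0.0667]
top onz .066 [ 0.5246 -0.2639]
key_yellow_top {'side': [([261.1, 195.0], 0.67), ([218.3, 199.5], 0.62)], 'top': [([289.9, 199.2], 0.67)]}
[ 0.5602 -0.3408  0.0667]
top onz .066 [ 0.5593 -0.3407]
key_red_top {'side': [([248.8, 204.0], 0.49)], 'top': [([302.7, 211.6], 0.55)]}
[ 0.5301 -0.3684  0.0682]
top onz .066 [ 0.53   -0.3685]
key_blue_top {'side': [([266.0, 184.2], 0.58)], 'top': [([271.7, 186.3], 0.7)]}
[ 0.5864 -0.2992  0.0654]
top onz .066 [ 0.5904 -0.3001]
start_top {'side': [([218.5, 197.9], 0.69), ([215.0, 267.6], 0.23)], 'top': [([287.8, 231.3], 0.65), ([319.0, 198.2], 0.45)]}
[ 0.4876 -0.333   0.0695]
top onz .066 [ 0.4863 -0.3329]
shaker {'side': [([264.0, 230.2], 0.95), ([251.0, 206.7], 0.54)], 'top': [([288.6, 204.3], 0.84)]}
[ 0.5625 -0.3434 -0.0016]
top onz .066 [ 0.5476 -0.3373]
0.7 [-3.11761920e+00 -3.86647433e-01 -7.98142217e-05]
```

View pics/t0.png

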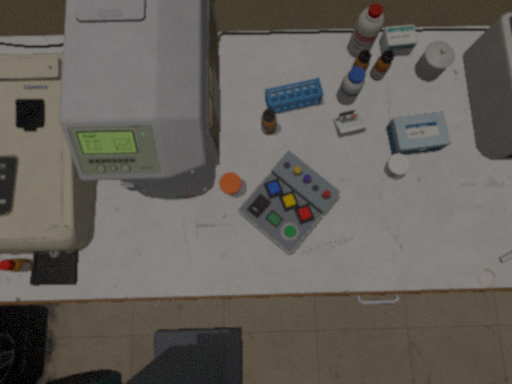

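View pics/s0.png

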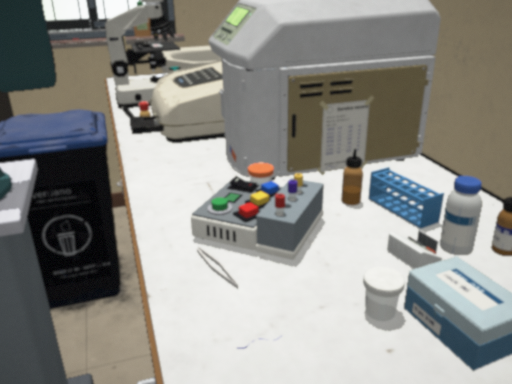

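The top view shows the rocker at about (259,206), start at (290,232), and the blue, yellow and red keys at (274,187), (290,201) and (305,214). The forceps lie to the right and the cup to the left. I'll fit the shaker pose to these points and move above the rocker.

```bash
cat >> h.py <<'E'
from scipy.spatial.transform import Rotation as Rn
def down(yaw): # tool y along yaw dir +90 (shaker y), z down
    y=np.array([-np.sin(yaw),np.cos(yaw),0]);z=np.array([0,0,-1.]);x=np.cross(y,z)
    return Rn.from_matrix(np.c_[x,y,z]).as_rotvec()
E
python3 - <<'E'
from h import *
import json
from scipy.optimize import least_squares
L={'rocker_near':(-.0165,0),'x':0}
loc={'rocker_near':(-.070,.046,.064),'key_yellow_top':(-.002,0,.066),'key_red_top':(-.002,-.046,.066),'key_blue_top':(-.002,.046,.066),'start_top':(-.055,-.046,.066)}
obs=[]
for k in loc:
    for c in('side','top'):
        m=arm.masks_of(c,k) if k!='rocker_near' else []
        l=arm.landmark_of(c,k)
        pm=np.argwhere(m[0]['pixels']).mean(0)[::-1] if m else None
        pl=np.array(l[0]['point'])*[512,384] if l else None
        print(k,c,pm,pl)
        if pl is not None: obs.append((k,c,pl))
def res(p,full=False):
    R=Rn.from_euler('z',p[2]).as_matrix();o=[]
    for k,c,q in obs:
        X=R@np.array(loc[k])+[p[0],p[1],p[3]];u=P(c)@np.r_[X,1];o.append(u[:2]/u[2]-q)
    return np.array(o) if full else np.ravel(o)
s=least_squares(res,[.56,-.34,-.7,0],loss='soft_l1')
print(s.x);[print(o[0],o[1],r.round(1)) for o,r in zip(obs,res(s.x,True))]
json.dump(list(s.x),open('pose.json','w'))
for a in (0,np.pi):
    x=s.x;c,n=np.cos(x[2]),np.sin(x[2])
    print(a,arm.ik([x[0]+c*-.07-n*.046,x[1]+n*-.07+c*.046,.15],down(x[2]+a)))
E
```

```text
rocker_near side None [233.216  179.7888]
rocker_near top None [256.6144 215.1168]
key_yellow_top side [260.26086957 197.3115942 ] [261.12   194.9952]
key_yellow_top top [288.85294118 200.21568627] [289.8944 199.1808]
key_red_top side [241.5158371  183.06334842] [248.7808 203.9808]
key_red_top top [258.29577465 205.21596244] [302.6944 211.584 ]
key_blue_top side [269.99462366 186.81182796] [265.984  184.2048]
key_blue_top top [273.81818182 187.45454545] [271.7184 186.3168]
start_top side [219.6682243  203.53738318] [218.5216 197.9136]
start_top top [290.         230.89473684] [287.7952 231.2832]
[ 5.59691349e-01 -3.37022379e-01 -6.84751048e-01  6.40690417e-04]
rocker_near side [-0.1 -0.7]
rocker_near top [-3.1 -4.2]
key_yellow_top side [-2.4 -0.9]
key_yellow_top top [-2.1  0.5]
key_red_top side [-0.3  1.8]
key_red_top top [1.3 0.3]
key_blue_top side [ 2.  -0.8]
key_blue_top top [0.  1.3]
start_top side [0.4 2.9]
start_top top [ 2.2 -0.9]
0 [-5.64736133e-01  4.43528013e-01  1.62660838e+00 -4.44089210e-16
  1.07145626e+00 -1.45078141e+00]
3.141592653589793 [-0.56473613  0.44352801  1.62660838  0.          1.07145626  1.69081124]
```

Run:
```python
from h import *
import json
from scipy.optimize import least_squares
loc={'y':(-.002,0,.065),'r':(-.002,-.046,.065),'b':(-.002,.046,.065),'g':(-.055,-.046,.065)}
hue={'y':(22,34),'r':None,'b':(105,125),'g':(55,85)}
ap={'side':{'y':(260,198),'r':(248,210),'b':(270,187),'g':(219,203)},'top':{'y':(290,201),'r':(305,214),'b':(274,187),'g':(290,232)}}
obs=[]
for c in('side','top'):
    H=cv2.cvtColor(cv2.imread(f'pics/{c[0]}0.png'),cv2.COLOR_BGR2HSV).astype(int)
    for k in loc:
        h,s,v=H[...,0],H[...,1],H[...,2]
        m=(s>130)&(v>80)&(((h<8)|(h>172)) if k=='r' else (h>=hue[k][0])&(h<=hue[k][1]))
        n,lab,st,ce=cv2.connectedComponentsWithStats(m.astype(np.uint8))
        i=1+np.argmin(np.linalg.norm(ce[1:]-ap[c][k],axis=1)-np.minimum(st[1:,4],20)*.3)
        print(c,k,ce[i].round(1),st[i]);obs.append((k,c,ce[i]))
def res(p,full=False):
    R=Rn.from_euler('z',p[2]).as_matrix();o=[]
    for k,c,q in obs:
        X=R@np.array(loc[k])+[p[0],p[1],0];X[2]-=.003*(c=='side');u=P(c)@np.r_[X,1];o.append((u[:2]/u[2]-q))
    return np.array(o) if full else np.ravel(o)
s=least_squares(res,[.56,-.34,-.7],loss='soft_l1')
print(s.x);[print(o[0],o[1],r.round(1)) for o,r in zip(obs,res(s.x,True))]
json.dump(list(s.x),open('pose.json','w'))
x=s.x;c,n=np.cos(x[2]),np.sin(x[2])
arm.clamp(10)
arm.reach([x[0]+c*-.07-n*.046,x[1]+n*-.07+c*.046,.14],down(x[2]))
print(arm.read_tool_pos(),arm.read_clock(),arm.read_force(),arm.read_grip_width())
a=arm.read_camera('top')[140:280,200:360,::-1];b=arm.read_camera('side')[120:280,170:350,::-1]
cv2.imwrite('pics/a.png',np.hstack([cv2.resize(i,(400,400*i.shape[0]//i.shape[1]),interpolation=2)[:350] for i in (a,b)]))
```

```text
side y [259.6 197.6] [250 191  20  15 188]
side r [248.2 209.2] [239 201  20  17 223]
side b [269.6 187.2] [262 182  16  12 137]
side g [219.7 203.1] [213 198  15  11 130]
top y [288.9 200. ] [283 194  13  13 125]
top r [304.4 212.9] [299 207  12  13 122]
top b [273.3 187.3] [268 181  12  13 112]
top g [289.8 230.6] [285 226  10  10  82]
[ 0.55974596 -0.34007706 -0.72750152]
y side [-0.2 -0.4]
r side [-0.2 -0.3]
b side [ 0.  -0.6]
g side [-0.6  0.2]
y top [ 0.2 -0.3]
r top [ 0.3 -0.3]
b top [ 0.2 -0.2]
g top [ 0.1 -0.2]
[ 0.53792935 -0.26007764  0.14021073] 4.8167 [ 0.01497895 -0.21798258  0.36888415] 0.0005594390044463788
```

View pics/a.png

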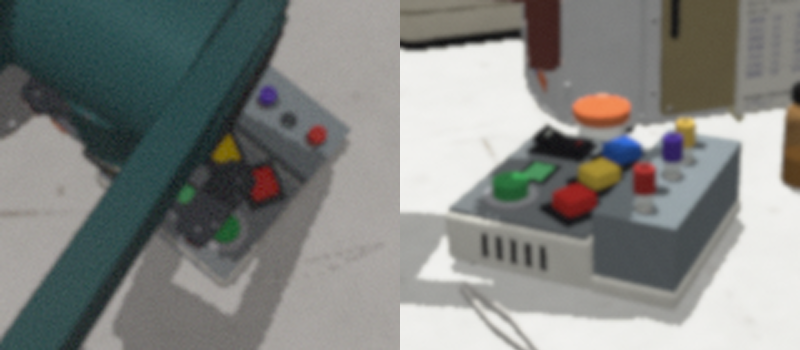

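The pose fit agrees to under a pixel. The right panel shows the fingertips hanging above the rocker. Next is the rocker press, going down in small steps and watching the force.

```bash
cat >> h.py <<'E'
import json
def W(lx,ly):
    x,y,a=json.load(open('pose.json'));return [x+np.cos(a)*lx-np.sin(a)*ly,y+np.sin(a)*lx+np.cos(a)*ly]
def press(lx,ly,z0,zmin,fmax):
    p=W(lx,ly)
    arm.move_straight(p+[z0+.019],rate=.12)
    z=z0;f0=arm.read_force()[2]
    while z>zmin:
        z-=.0015;arm.move_straight(p+[z+.019],rate=.02)
        f=arm.read_force()[2]-f0;print(round(z,4),round(arm.read_tool_pos()[2]-.019,4),round(f,1))
        if f>fmax: break
    arm.hold(.25);print('held',arm.read_tool_pos()[2]-.019,arm.read_force()[2]-f0)
    arm.move_straight(p+[.095+.019],rate=.12)
def look(f):
    b=arm.read_camera('side')[150:250,180:320,::-1];cv2.imwrite('pics/'+f,cv2.resize(b,None,fx=5,fy=5,interpolation=2))
    print(arm.read_clock())
E
python3 - <<'E'
from h import *
press(-.070,.046,.070,.055,12)
look('b.png')
E
```

```text
0.0685 0.0692 0.0
0.067 0.0671 -0.2
0.0655 0.0655 1.4
0.064 0.0639 1.0
0.0625 0.0623 1.4
0.061 0.0608 1.0
0.0595 0.0594 1.4
0.058 0.0584 4.4
0.0565 0.0582 16.6
held 0.05820457733967878 15.74756864699003
8.5167
```

View pics/b.png

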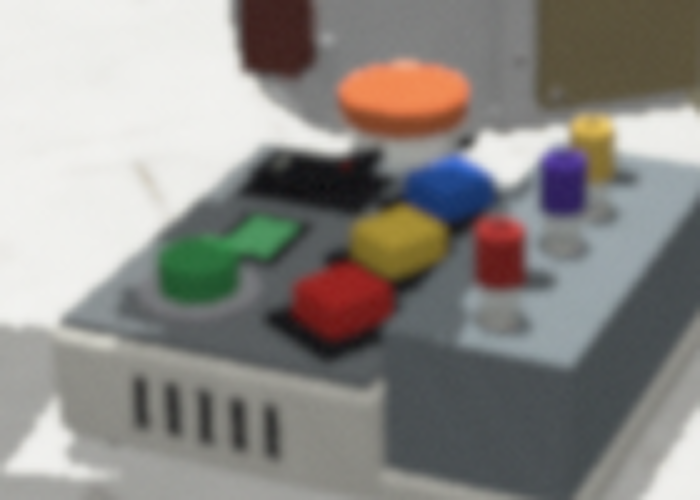

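The rocker, at about (315,175) in the crop, has now tipped: its near half is level and its far half, at about (370,160), is raised. The force hit a hard stop at 58.2 mm. Now the yellow key.

Run:
```python
from h import *
press(-.002,0,.070,.056,14)
look('c.png')
```

```text
0.0685 0.0687 -0.7
0.067 0.067 0.6
0.0655 0.0655 1.3
0.064 0.064 1.4
0.0625 0.0624 0.7
0.061 0.0609 1.3
0.0595 0.0602 6.5
0.058 0.06 16.6
held 0.06002575243538054 16.876835897950134
12.1417
```

View pics/c.png

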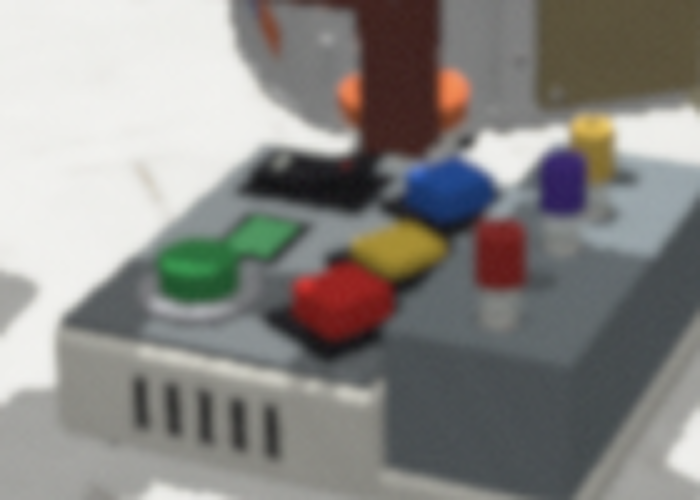

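The yellow key, at about (400,250), is down, and red and blue are still up. Now the start button.

Run:
```python
from h import *
press(-.055,-.046,.070,.056,18)
p=list(arm.read_tool_pos());p[2]+=.08;arm.move_straight(p)
look('d.png')
```

```text
0.0685 0.0686 -1.2
0.067 0.0669 1.0
0.0655 0.0656 1.9
0.064 0.0641 1.7
0.0625 0.0626 3.0
0.061 0.0611 4.3
0.0595 0.0603 10.1
0.058 0.06 21.4
held 0.060041012752584846 20.897558695138947
16.35
```

View pics/d.png

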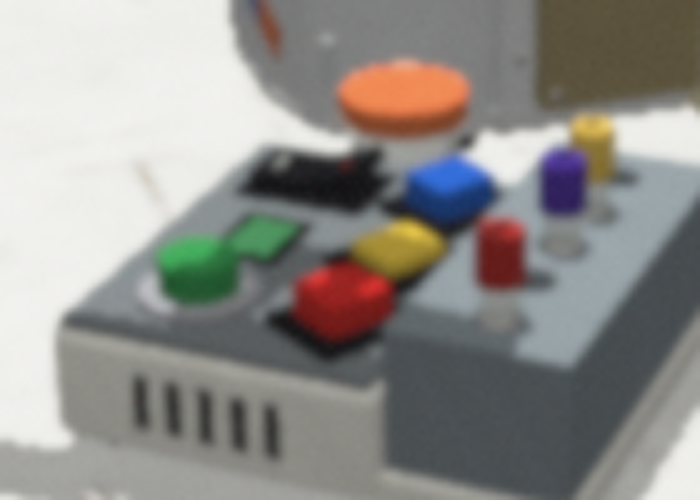

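The start button, at about (200,268), has sprung back. The rocker is on, yellow is down, red and blue are up, and the tubes and cup are where they were.

```bash
python3 -c "
from workcell import arm
print(arm.sign_off())"
```

```text
the job is handed in; nothing more can be done
None
```

I pressed the rocker, yellow key and start button in that order, each to its stop; the last picture shows the rocker on, yellow down, red and blue up and start sprung back, and I handed the job in at about 16 s of the 38 s (no verdict was returned).

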